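# Pack out the bonding jig and hold the phone's back panel flush

## Robot

A 6-joint arm with a two-finger parallel gripper is mounted at the origin on the work surface. World frame = base frame: x ahead of the robot, y to its left, z up, the work surface at z = 0. Lengths are in mm, angles in rad, forces in N, time in s.
With the tool pointing down it reaches from about 350 to 875 mm from the base axis. Payload 4.2 kg.
Tool frame: the origin (TCP) lies between the finger pads; the fingertips stand 11 mm ahead of it and the grasp point (between the pads) lies 8 mm behind it; z points along the fingers, y is the direction in which the jaws open and shut (so a half turn about z gives the same grasp; the last joint's range is limited). The gripper opens to 85 mm and grips with 20 to 120 N. Pads are 22 mm wide; open, the fingers measure 114 mm over their backs; the gripper's body (76 mm by 85 mm) begins 54 mm behind the grasp point. The pads swing forward as they close: fully open they stand 13 mm farther back than shut.
Start: joints at [-0.999, 0.385, 0.008, 0, -1.194, -0.259], TCP at [192.343, -594.646, 242.312] pointing down, gripper open.
Joint ranges: [-3.14, 3.14], [-1.21, 2.06], [-1.07, 1.41], [-3.16, 2.05], [-2.99, -0.16], [-3.1, 3.1]. Speed limits (rad/s): [2.79, 2.79, 3.14, 3.14, 3.14, 3.14].

## Interface

Orientations are given as a unit quaternion [x, y, z, w].
In Python, from bench import * gives the robot as it stands. The module is installed in compiled form; this text tells all that it offers.
- The arm moves only by the tool drive_tool, never from a script. Its argument "increments" is a list of rows, each a list of 3 entries, a list of its own where there are three numbers: the gripper command: -1 is shut, 1 is fully open, values between are in proportion, then the shift along the tool's x, y, z scaled (see below), then the turn about the tool's z scaled (see below). In form: [[hand, [tx, ty, tz], turn], ...]. A call has 1 to 20 rows; each row shifts and turns the commanded pose from where the row before left it, along the tool's axes as they then stand; what a row does not reach is not made up. The controller multiplies each number of a shift by 0.3 m and each number of a turn by 2 rad. A row lasts 1/8 s, in which the tool goes at most 62.5 mm and 10.7 degrees, less where a joint would pass 70% of its speed; a pose out of reach is approached as far as the arm can. A call with a number of a shift or a turn outside -1 to 1 is refused whole. A call with a gripper value outside its range is refused whole. The fingers move at their own pace and stop on an object; the grip force is fixed at half the most. Time passes only in rows, so rows that do not move let the fingers close. It gives the time, the measured TCP pose, the force and the opening at its end, in the units of the state.
- read_state(): the state, without advancing time (a new reading comes with each control period).
- get_image(name): name is "scene" or "top" or "wrist"; returns the picture (400x640x3 uint8, red, green, blue); there is no depth.
- calibration(name): a dict with "fovy" (degrees; the focal length in pixels is half the picture's height over the tangent of half this angle, whatever the lens; pixels are square), "cx", "cy" (the principal point, pixels), "k1" (the pictures are not rectified: a ray, as slopes to the right and down, at radius r is drawn at 1 + k1 r^2 times it, then the intrinsics apply), "R" (3x3) and "t" (3): a world point X has camera coordinates R X + t. Camera axes: x right, y down, z forward; pixel columns grow to the right and rows downward; lengths in mm; the calibration is good to about 2 mm. A picture is of the moment at which its call begins: read the wrist's pose just before it. calibration takes no time and is no camera call; for the wrist camera it gives the pose at the moment of the call.
- job_done(): hands the job in, once; it reports no verdict.
The state is a dict: "clock": time; "joints": joint angles; "joint_vel": joint speeds; "joint_efforts": joint torques, N m; "position": TCP position; "ee_rot": TCP orientation; "contact_force": force on the tool from outside, world axes, zero at the start; "wrist_torque": the same for the moment, N m; "gripper_width": finger opening in mm.
Only numpy, scipy, OpenCV 4.12 (cv2) and the standard library are available. Lean on these libraries where they do the work, as an engineer would, in place of code of your own. Each camera call takes 0.05 s, during which the arm holds its last target.

## Task

Take the white spacer from its wooden holder and slip it upright into the one gap between the phone and the jig's stop blocks that is wide enough for it, without forcing it into the narrow ones, fully down onto the jig's bed, and let go of it. Then press the phone's raised back panel down flush with its rim, not so hard that the glass cracks, and finish while still holding it pressed there: do not let go of the panel. Leave the other things on the bench where they are.

Things in the scene. Friction and masses are not known exactly. Their poses are not given: they have to be found in the camera images.
- spacer: loose white plastic spacer (about 50 g), standing upright in the holder: 14 mm thick (its x), 75 mm tall (its z); blade 34 mm wide (its y) up to 38 mm height, above it a grip 24 mm wide; the lowest 4 mm is a nose of 10 x 30 mm. Origin: centre of its underside. Pinch it across its thickness, about 60 mm up, so that the fingers stay above phone and blocks
- holder: fixed wooden block, 60 x 70 x 20 mm, its 12 mm deep slot (floor 8 mm above the table) holds the spacer's foot loosely; origin under its centre, axes parallel to the spacer's
- jig: fixed bonding jig: aluminium bed 190 x 190 x 8 mm; origin under its centre, axes along its edges. A phone lies face down in its middle on a pedestal of the same outline, 74 mm (x) by 156 mm (y), rim 34 mm above the table. Four stop blocks as high as the rim stand two beside each long side; the gaps reach down to the bed, 8 mm above the table
- stop_thin: fixed steel stop block on the jig, 16 mm thick (its x, along the jig's x), 44 mm along y, 26 mm high; origin under its centre, at jig x = +62 or -62, y = +45 or -45 mm (which corner varies); it leaves a 17 mm gap to the phone's long side, the only one that takes the spacer (its x along the jig's x, at the block's middle, underside on the bed); the gap's middle is 45.5 mm in jig x from the jig's centre
- stop_thick1: fixed steel stop block on the jig, 34 mm thick (its x, along the jig's x), 44 mm along y, 26 mm high; origin under its centre, at jig x = +62 or -62, y = +45 or -45 mm (which corner varies); it leaves a 8 mm gap to the phone's long side, too narrow for the spacer
- stop_thick2: fixed steel stop block on the jig, 34 mm thick (its x, along the jig's x), 44 mm along y, 26 mm high; origin under its centre, at jig x = +62 or -62, y = +45 or -45 mm (which corner varies); it leaves a 8 mm gap to the phone's long side, too narrow for the spacer
- stop_thick3: fixed steel stop block on the jig, 34 mm thick (its x, along the jig's x), 44 mm along y, 26 mm high; origin under its centre, at jig x = +62 or -62, y = +45 or -45 mm (which corner varies); it leaves a 8 mm gap to the phone's long side, too narrow for the spacer
- panel (a joint): how far the panel is pressed down, m: 0 = raised by its springy adhesive gasket, 5 mm proud of the phone's rim; 0.005 = flush with the rim, a hard stop. It only moves straight down, needs about 4 N to start and 9 N to be flush, and springs back when let go
- panel_top (a point): centre of the top face of the white glass back panel, 65 x 147 mm, 4 mm thick, lying inside the phone's 4 mm wide rim; 39 mm above the table when raised, 34 mm when flush. More than 45 N on it cracks the glass
- screw_cup: small open steel cup, 40 mm across, 22 mm high; origin under its centre; a bystander
- flask: closed amber bottle, 48 mm across, 110 mm high; origin under its centre; a bystander
- jar: closed clear jar, 56 mm across, 60 mm high; origin under its centre; a bystander
- driver: screwdriver lying flat, 160 mm long; a bystander
- meter: multimeter lying on its back, 85 x 170 x 40 mm; origin under its centre; a bystander
- tray: grey parts tray, 60 x 150 x 22 mm; origin under its centre; a bystander
- old_phone: black phone lying flat, 72 x 150 x 9 mm; origin under its centre; a bystander
There are look-alikes about, which are no part of the job. Several things have the shape of the spacer; the one meant has the colours described above.

How it is judged (in metres and radians):
On the way:
1. the spacer stands fully down in the wide gap, let go, and the panel is not pressed yet ((x of spacer in the frame of stop_thin between -0.022 and -0.011 m or x of spacer in the frame of stop_thin between 0.011 and 0.022 m) and x of spacer in the frame of jig between -0.051 and 0.051 m and y of spacer in the frame of stop_thin between -0.016 and 0.016 m and z of spacer in the frame of jig below 0.0105 m and angle between spacer's own z axis and vertical below 0.16 rad and angle between the x axis of spacer and the x axis of jig, either way round below 0.25 rad and contact force between the arm and spacer below 0.2 N and value of joint panel below 0.003 m), for 0.2 s.
At the end, for the whole second after the job is handed in: Spacer untouched in the gap between phone and thin block: within 16 mm of the block's middle, underside within 2.5 mm of the bed, leaning under 9 degrees, square to the jig within 14 degrees. Fingers press the panel with over 4 N, within 1 mm of flush with the rim ((x of spacer in the frame of stop_thin between -0.022 and -0.011 m or x of spacer in the frame of stop_thin between 0.011 and 0.022 m) and x of spacer in the frame of jig between -0.051 and 0.051 m and y of spacer in the frame of stop_thin between -0.016 and 0.016 m and z of spacer in the frame of jig below 0.0105 m and angle between spacer's own z axis and vertical below 0.16 rad and angle between the x axis of spacer and the x axis of jig, either way round below 0.25 rad and contact force between the arm and spacer below 0.2 N and value of joint panel above 0.004 m and contact force between the fingers and panel above 4 N and linear speed of spacer below 0.02 m/s); the arm keeps its last pose, push and grip.
It fails at once if the glass panel is pressed with more than 45 N (contact force between the arm and panel above 45 N).
It fails at once if the spacer is forced against a thick stop block (more than 20 N) (contact force between spacer and stop_thick1 above 20 N or contact force between spacer and stop_thick2 above 20 N or contact force between spacer and stop_thick3 above 20 N).
It fails at once if a bystander is moved more than 30 mm or tipped over (distance of any of screw_cup, flask, jar, driver, meter, tray, old_phone from where it was at the start of the episode above 0.03 m or angle between any of flask, jar, screw_cup's own z axis and vertical above 0.6 rad).
It also fails if it takes over 51 s, if anything falls off the work surface, if the arm or the gripper's body presses on something with over 40 N, if the wrist force passes 120 N, or if a joint passes its speed limit or range.

## Working session

There is one attempt and no reset: what is moved stays moved. The work goes in short steps, Python scripts to look and compute and a tool call to move; the robot and the scene stay as the last step left them, time stands still between calls to the robot, and variables do not carry over. Pictures are saved under pics/ and viewed, and the job is handed in when it is done.

Besides the shell and the picture viewer there is one more tool, called after "Call:" as name(argument=value, ...), one argument or row to a line, values as JSON. drive_tool: Moves the arm, as the interface text tells. Shifts and turns lie within -1 to 1; 1 stands for 0.3 m of shift or 2 rad of turn. Its arguments: {"type":"object","properties":{"increments":{"type":"array"}},"required":["increments"]}

```bash
mkdir -p pics
cat > h.py <<'E'
import numpy as np, cv2
from bench import *
def save(img,name): cv2.imwrite('pics/'+name,cv2.cvtColor(img,cv2.COLOR_RGB2BGR))
def cal(n):
    c=calibration(n); f=200/np.tan(np.radians(c['fovy'])/2)
    return f,c['cx'],c['cy'],c['k1'],np.array(c['R']),np.array(c['t']).ravel()
def ray(C,u,v):
    f,cx,cy,k,R,t=C
    d=np.array([(u-cx)/f,(v-cy)/f]); x=d.copy()
    for _ in range(50): x=d/(1+k*(x@x))
    return -R.T@t, R.T@np.array([x[0],x[1],1])
def atz(C,u,v,z):
    o,d=ray(C,u,v); return o+d*(z-o[2])/d[2]
def proj(C,X):
    f,cx,cy,k,R,t=C
    p=R@np.array(X,float)+t; x=p[:2]/p[2]; x=x*(1+k*(x@x)); return np.array([cx+f*x[0],cy+f*x[1]])
E
python3 - <<'E'
from h import *
s=read_state()
print(s)
for n in ['scene','top','wrist']:
    C=cal(n); save(get_image(n),n+'0.png'); print(n,C[:4],(-C[4].T@C[5]).round(),C[4][2].round(2))
E
```

```text
{'clock': 0.0, 'joints': array([-9.99393636e-01,  3.85570996e-01,  6.62939272e-03, -4.98767641e-04,
       -1.19397863e+00, -2.58606417e-01]), 'joint_vel': array([-0.00177549,  0.00014317, -0.00101125,  0.00034239,  0.00159342,
        0.00063917]), 'joint_efforts': array([ 1.89903735e-04, -3.92284870e+01,  1.88398558e+01,  4.18595955e+00,
       -4.66084457e-03,  1.41121478e-05]), 'position': array([ 192.18022925, -594.13964006,  241.21425847]), 'ee_rot': array([-1.55670343e-01,  9.87808465e-01,  1.06526497e-03, -2.16059305e-04]), 'contact_force': array([-0.07454705,  0.40237421, -0.10487977]), 'wrist_torque': array([0.03069411, 0.03038288, 0.02266547]), 'gripper_width': 85.68815519451992}
scene (np.float64(367.67861215951), 317.1763545273593, 200.7295889980329, -0.06912147840498252) [1305.  342.  717.] [-0.7  -0.35 -0.62]
top (np.float64(421.08131651231014), 317.30505975535493, 187.01938854575315, -0.049567724670010166) [ 370.  -24. 1133.] [ 0.18  0.01 -0.98]
wrist (np.float64(348.2703306356342), 316.8216404961821, 198.58936661398712, -0.05442591287119184) [ 120. -618.  374.] [ 0.28  0.09 -0.95]
```

View pics/top0.png

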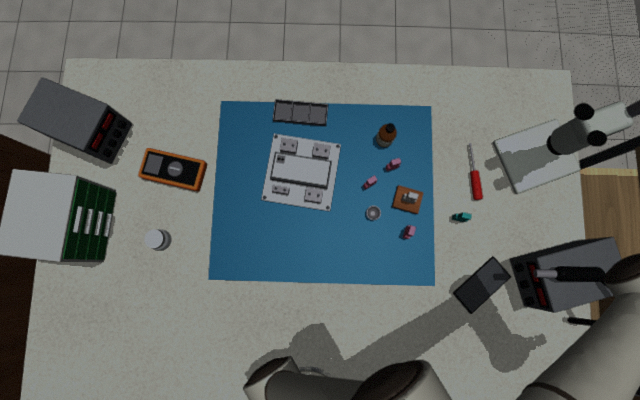

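View pics/scene0.png

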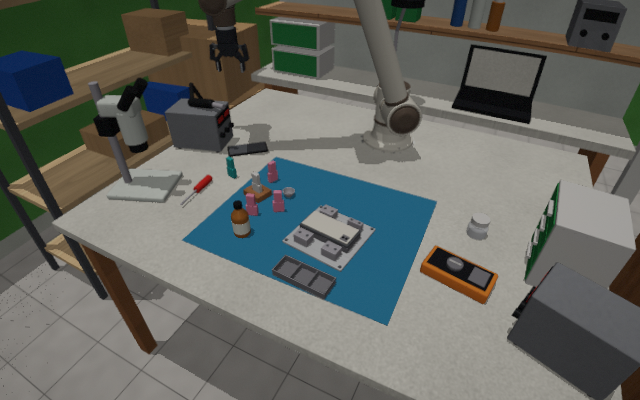

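View pics/wrist0.png

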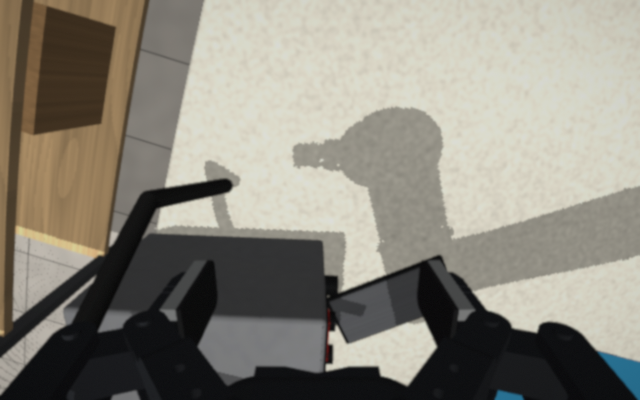

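The top view shows the jig at about (302,171). Spacer-shaped candidates there are a white one in the brown holder (408,198), pink ones at (370,183), (394,163) and (409,232), and a teal one at (461,216). I choose the white one in the holder and check it in close crops.

Run:
```python
import cv2
a=cv2.imread('pics/top0.png')
l=cv2.resize(a[120:225,250:350],None,fx=5,fy=5,interpolation=cv2.INTER_CUBIC)
r=cv2.resize(a[175:225,385:435],None,fx=5.5,fy=5.5,interpolation=cv2.INTER_CUBIC)
import numpy as np
o=np.zeros((525,790,3),np.uint8); o[:,:500]=l; o[:275,505:780]=r; cv2.imwrite('pics/crop1.png',o)
```

```text
(no output)
```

View pics/crop1.png

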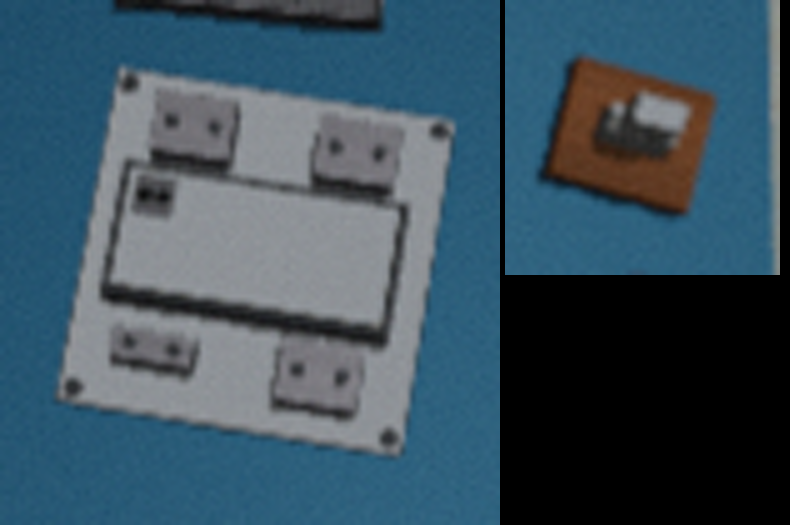

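The white spacer stands in the holder at (408,198). The thin block is the lower-left one, at about (280,189) in the top image. Next I measure the poses.

Run:
```python
from h import *
C=cal('top')
J=np.array([[122,68],[455,123],[402,455],[60,402]])/5+[250,120]
P=np.array([atz(C,u,v,8) for u,v in J]); print(P.round(1)); print(P.mean(0).round(1),[np.linalg.norm(P[i]-P[(i+1)%4]).round(1) for i in range(4)])
for i in range(4):
    d=P[(i+1)%4]-P[i]; print(np.degrees(np.arctan2(d[1],d[0])).round(2))
H=np.array([[580,57],[716,97],[688,212],[550,178]]);H=(H-[505,0])/5.5+[385,175]
P=np.array([atz(C,u,v,20) for u,v in H]); print(P.round(1)); print(P.mean(0).round(1),[np.linalg.norm(P[i]-P[(i+1)%4]).round(1) for i in range(4)])
for i in range(4):
    d=P[(i+1)%4]-P[i]; print(np.degrees(np.arctan2(d[1],d[0])).round(2))
T=np.array([[636,94],[690,97],[683,130],[630,122]]);T=(T-[505,0])/5.5+[385,175]
print(np.array([atz(C,u,v,75+8) for u,v in T]).round(1))
for n,c,z in [('phone',[(128,162),(408,207),(385,335),(103,292)],34),('thin',[(113,325),(198,338),(193,372),(111,362)],34)]:
    Q=np.array([atz(C,u/5+250,v/5+120,z) for u,v in c]); print(n,Q.round(1),Q.mean(0).round(1))
s=read_state(); from scipy.spatial.transform import Rotation as R
print(R.from_quat(s['ee_rot']).as_matrix().round(3))
```

```text
[[721.6 110.4   8. ]
 [694.8 -75.5   8. ]
 [509.2 -50.4   8. ]
 [532.8 135.2   8. ]]
[614.6  29.9   8. ] [np.float64(187.8), np.float64(187.3), np.float64(187.0), np.float64(190.4)]
-98.2
172.28
82.73
-7.48
[[ 582.  -232.2   20. ]
 [ 564.  -298.7   20. ]
 [ 507.1 -284.2   20. ]
 [ 521.9 -217.3   20. ]]
[ 543.8 -258.1   20. ] [np.float64(68.9), np.float64(58.7), np.float64(68.6), np.float64(61.9)]
-105.18
165.67
77.52
-13.96
[[ 553.4 -246.1   83. ]
 [ 552.7 -271.1   83. ]
 [ 537.2 -267.7   83. ]
 [ 540.3 -243.2   83. ]]
phone [[660.8 101.5  34. ]
 [639.9 -50.   34. ]
 [569.7 -39.3  34. ]
 [588.9 111.6  34. ]] [614.8  31.   34. ]
thin [[571.2 105.4  34. ]
 [565.4  59.9  34. ]
 [547.1  61.8  34. ]
 [551.2 105.5  34. ]] [558.7  83.1  34. ]
[[-0.952 -0.308 -0.001]
 [-0.308  0.952  0.002]
 [ 0.     0.002 -1.   ]]
```

Call:
drive_tool(
  increments=[
    [0.1,[-0.146,0.0705,0],0],
    [0.1,[-0.146,0.0705,0],0],
    [0.1,[-0.146,0.0705,0],0],
    [0.1,[-0.146,0.0705,0],0],
    [0.1,[-0.146,0.0705,0],0],
    [0.1,[-0.146,0.0705,0],0],
    [0.1,[-0.146,0.0705,0],0],
    [0.1,[-0.146,0.0705,0],0],
    [0.1,[-0.146,0.0705,0],0],
    [0.1,[-0.146,0.0705,0],0],
    [0.1,[0,0,0],-0.084],
    [0.1,[0,0,0],-0.084],
    [0.1,[0,0,0],-0.084],
    [0.1,[0,0,0],-0.084],
    [0.1,[0,0,0],-0.084],
    [0.1,[0,0,0],-0.084],
    [0.1,[0,0,0],0],
    [0.1,[0,0,0],0],
  ],
)

```text
clock: 2.4
position: [543.9, -258.6, 242.1]
ee_rot: [-0.612, 0.79, 0.0, -0.0]
contact_force: [0.5, -0.2, 0.1]
gripper_width: 46.9
```

Run:
```python
from h import *
from scipy.spatial.transform import Rotation as R
s=read_state();print(s['clock'],s['position'],s['gripper_width'],s['joints'],R.from_quat(s['ee_rot']).as_matrix().round(3))
C=cal('wrist'); save(get_image('wrist'),'w1.png'); np.save('w1.npy',np.array(C,dtype=object),allow_pickle=True)
for p in [(544,-258,0),(544,-258,83)]: print(proj(C,p))
T=cal('top')
for u,v in [(394,160),(370,181),(409,229),(374,213),(387,130)]: print(atz(T,u,v,20))
```

```text
2.4 [ 543.91948558 -258.61269726  242.11370788] 46.94829589103917 [-1.75302807e-01  3.46443605e-01 -5.06215843e-02 -5.23785253e-05
 -1.17410883e+00 -7.70735193e-02] [[-0.25  -0.968 -0.   ]
 [-0.968  0.25   0.   ]
 [-0.     0.    -1.   ]]
[316.75669805 164.22301955]
[316.74679597 183.59079477]
[ 651.95277412 -220.0345946    20.        ]
[ 591.89031975 -154.94743503   20.        ]
[ 465.36827743 -259.03721417   20.        ]
[ 505.46824017 -166.11742052   20.        ]
[ 736.63123147 -201.20503359   20.        ]
```

View pics/w1.png

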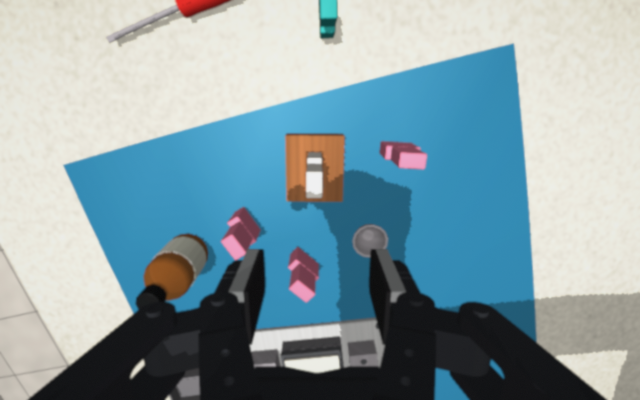

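The white spacer stands in the holder at about (314,183). Pink look-alikes are at (404,156), (240,230) and (303,275), and the cup is at (370,240). I zoom in for accuracy.

Run:
```python
import cv2
a=cv2.imread('pics/w1.png')
cv2.imwrite('pics/c2.png',cv2.resize(a[125:210,270:360],None,fx=7,fy=7,interpolation=cv2.INTER_CUBIC))
```

```text
(no output)
```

View pics/c2.png

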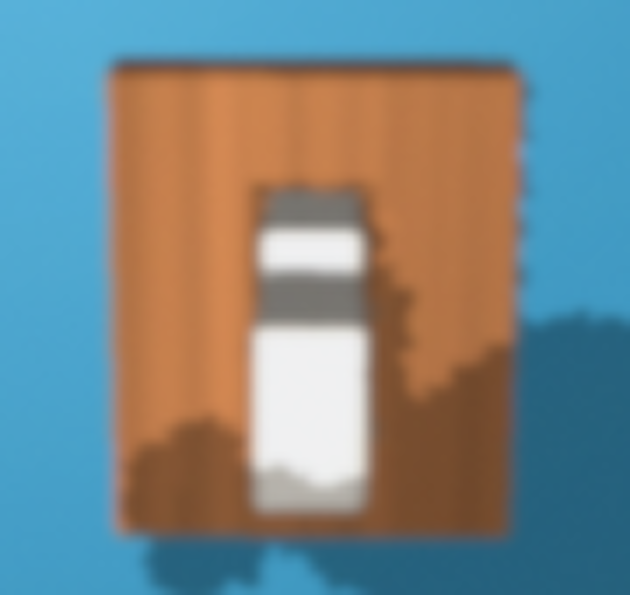

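Run:
```python
from h import *
C=np.load('w1.npy',allow_pickle=True)
def m(c,z,n):
    Q=np.array([atz(C,(u+.5)/7-.5+270,(v+.5)/7-.5+125,z) for u,v in c]); a=Q[1]-Q[0]+Q[2]-Q[3]
    print(n,Q.mean(0).round(1),np.degrees(np.arctan2(a[1],a[0])).round(1),[np.linalg.norm(Q[i]-Q[(i+1)%4]).round(1) for i in range(4)])
m([(252,325),(369,325),(368,512),(250,512)],83,'sp')
m([(110,68),(519,68),(509,533),(119,533)],20,'hold')
```

```text
sp [ 546.7 -257.8   83. ] 165.4 [np.float64(14.3), np.float64(24.0), np.float64(14.8), np.float64(24.0)]
hold [ 546.4 -258.3   20. ] 165.4 [np.float64(59.1), np.float64(70.5), np.float64(59.6), np.float64(70.5)]
```

Call:
drive_tool(
  increments=[
    [0.1,[-0.004,-0.008,0.12],0],
    [0.1,[0,0,0.12],0],
    [0.1,[0,0,0.12],0],
    [0.1,[0,0,0.12],0],
    [0.1,[0,0,0.07],0],
    [0.1,[0,0,0.055],0],
    [0.1,[0,0,0],0],
    [0.1,[0,0,0],0],
  ],
)

```text
clock: 3.45
position: [547.4, -258.3, 61.8]
ee_rot: [-0.613, 0.79, -0.001, 0.001]
contact_force: [0.2, 0.4, 0.1]
gripper_width: 47.0
```

Run:
```python
from h import *
s=read_state();print(s['clock'],s['position'],s['gripper_width'])
save(get_image('wrist'),'w2.png')
```

```text
3.45 [ 547.42066425 -258.2766478    61.78738532] 46.99162609374191
```

View pics/w2.png

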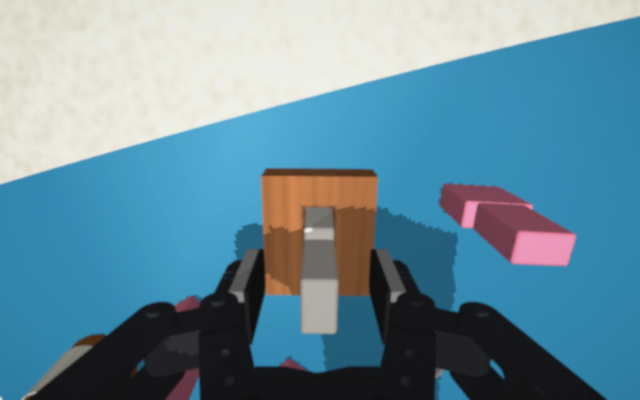

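The spacer top at (320,305) is centred between the pads at (250,270) and (388,270). I close on it and lift.

Call:
drive_tool(
  increments=[
    [-1,[0,0,0],0],
    [-1,[0,0,0],0],
    [-1,[0,0,0],0],
    [-1,[0,0,0],0],
    [-1,[0,0,0],0],
    [-1,[0,0,0],0],
    [-1,[0,0,-0.03],0],
    [-1,[0,0,-0.1],0],
    [-1,[0,0,-0.15],0],
    [-1,[0,0,-0.15],0],
    [-1,[0,0,-0.15],0],
    [-1,[0,0,0],0],
  ],
)

```text
clock: 5.0
position: [548.3, -258.6, 239.4]
ee_rot: [-0.614, 0.79, -0.003, 0.003]
contact_force: [0.7, -0.1, -0.2]
gripper_width: 13.5
```

Run:
```python
from h import *
s=read_state();print(s['clock'],s['position'],s['gripper_width'],s['contact_force'])
save(get_image('wrist'),'w3.png')
```

```text
5.0 [ 548.32365611 -258.61317328  239.41337299] 13.498691395792644 [ 0.7400707  -0.09484288 -0.17494856]
```

View pics/w3.png

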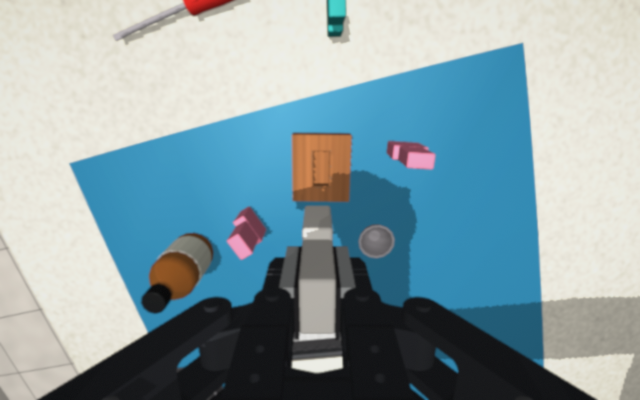

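The spacer is held, with an opening of 13.5 mm and its foot at (317,225). The holder slot at (321,170) is empty. I carry it over the jig.

Call:
drive_tool(
  increments=[
    [-1,[-0.07,0.012,0],0],
    [-1,[-0.14,0.024,0],0],
    [-1,[-0.14,0.024,0],0],
    [-1,[-0.14,0.024,0],0],
    [-1,[-0.14,0.024,0],0],
    [-1,[-0.14,0.024,0],0],
    [-1,[-0.14,0.024,0],0],
    [-1,[-0.14,0.024,0],0],
    [-1,[-0.07,0.015,0],0],
    [-1,[0,0,0],-0.03],
    [-1,[0,0,0],-0.03],
    [-1,[0,0,0],0],
    [-1,[0,0,0],0],
  ],
)

```text
clock: 6.68
position: [572.7, 81.8, 234.2]
ee_rot: [-0.659, 0.752, 0.0, -0.001]
contact_force: [0.2, -0.3, 0.1]
gripper_width: 13.0
```

Run:
```python
from h import *
s=read_state();print(s['clock'],s['position'],s['gripper_width'],s['contact_force'])
from scipy.spatial.transform import Rotation as R
print(R.from_quat(s['ee_rot']).as_matrix().round(3))
C=cal('wrist'); im=get_image('wrist'); save(im,'w4.png'); np.save('w4.npy',np.array(C,dtype=object),allow_pickle=True)
save(cv2.resize(im[60:330,200:500],None,fx=2.2,fy=2.2,interpolation=cv2.INTER_CUBIC),'c4.png')
```

```text
6.675 [572.68755694  81.83848092 234.24651075] 12.971401841020944 [ 0.23447328 -0.27963937  0.0783443 ]
[[-0.131 -0.991 -0.001]
 [-0.991  0.131 -0.   ]
 [ 0.001  0.001 -1.   ]]
```

View pics/w4.png

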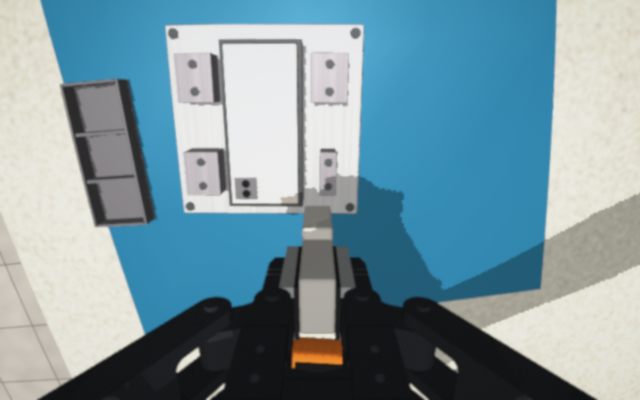

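View pics/c4.png

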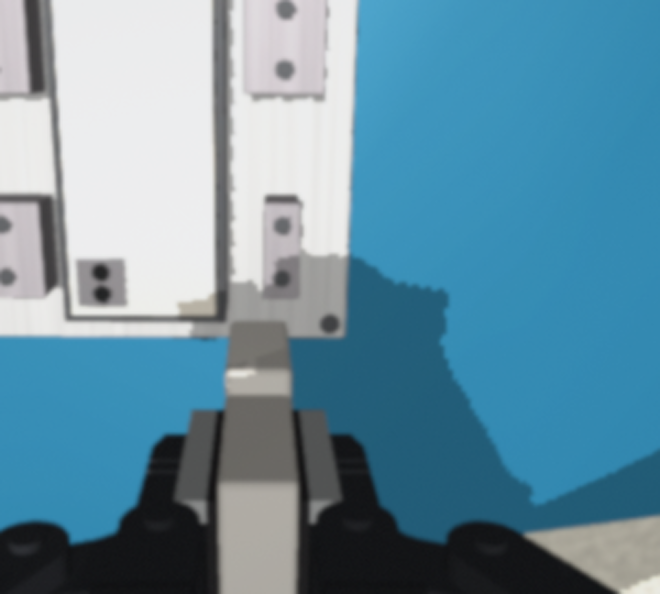

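The jig is in view with the thin block at (328,172). The gap to the phone is at about (312,172), just ahead of the held spacer's foot at (317,225). I zoom in to measure.

Run:
```python
import cv2,numpy as np
a=cv2.imread('pics/w4.png')
cv2.imwrite('pics/c5.png',cv2.resize(a[15:220,160:370],None,fx=2.8,fy=2.8,interpolation=cv2.INTER_CUBIC))
cv2.imwrite('pics/c6.png',cv2.resize(a[130:240,280:370],None,fx=5.4,fy=5.4,interpolation=cv2.INTER_CUBIC))
```

```text
(no output)
```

View pics/c5.png

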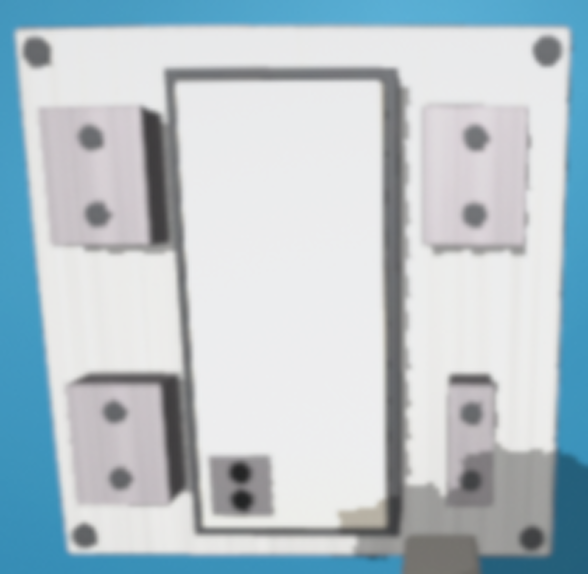

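View pics/c6.png

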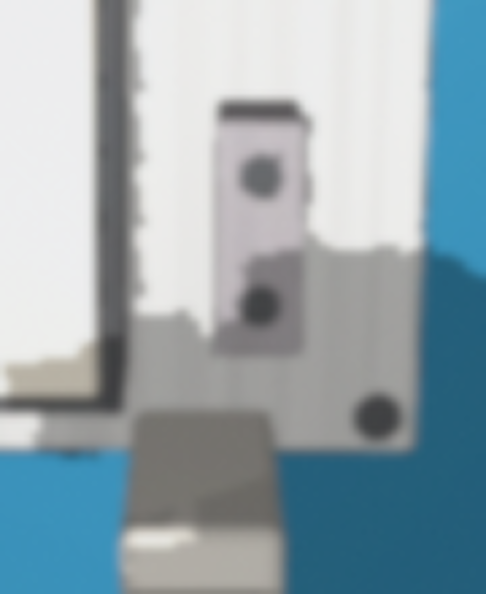

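```bash
cat > m4.py <<'E'
from h import *
C=np.load('w4.npy',allow_pickle=True)
def m(c,z,n,s,o):
    Q=np.array([atz(C,(u+.5)/s-.5+o[0],(v+.5)/s-.5+o[1],z) for u,v in c]); a=Q[1]-Q[0]+Q[2]-Q[3]
    print(n,Q.mean(0).round(1),np.degrees(np.arctan2(a[1],a[0])).round(1),[np.linalg.norm(Q[i]-Q[(i+1)%4]).round(1) for i in range(4)]); return Q
m([(15,29),(570,29),(550,554),(68,553)],8,'bed',2.8,(160,15))
Q=m([(217,122),(305,122),(302,354),(212,354)],34,'thin',5.4,(280,130)); print(Q.round(1))
Q=m([(166,71),(398,70),(400,533),(198,533)],34,'phone',2.8,(160,15)); print(Q.round(1))
m([(39,106),(141,106),(168,504),(75,504)],34,'thickL?',2.8,(160,15))
th=np.radians(-7.6)
Rm=np.array([[np.cos(th),-np.sin(th)],[np.sin(th),np.cos(th)]])
print(Rm@[-45.5,45])
E
python3 m4.py
```

```text
bed [617.2  31.9   8. ] 172.1 [np.float64(189.1), np.float64(188.1), np.float64(189.3), np.float64(189.3)]
thin [562.1  85.   34. ] 172.4 [np.float64(15.7), np.float64(43.2), np.float64(16.6), np.float64(43.2)]
[[566.9  62.6  34. ]
 [551.3  64.6  34. ]
 [556.9 107.4  34. ]
 [573.4 105.2  34. ]]
phone [616.7  32.   34. ] 172.3 [np.float64(73.8), np.float64(154.3), np.float64(72.9), np.float64(154.6)]
[[642.7 -49.5  34. ]
 [569.5 -39.4  34. ]
 [591.1 113.4  34. ]
 [663.4 103.7  34. ]]
thickL? [678.9  23.3  34. ] 171.9 [np.float64(33.2), np.float64(133.2), np.float64(33.7), np.float64(133.8)]
[-39.14876952  50.62236507]
```

```bash
cat >> m4.py <<'E'
print('---')
tcp=np.array([572.7,81.8,234.25]); X=np.array([-.131,-.991,0]);Y=np.array([-.991,.131,0])
f=lambda u,v,z:atz(C,(u+.5)/5.4-.5+280,(v+.5)/5.4-.5+130,z)
for a,b,v,z in [(135,270,412,184.4),(120,284,535,218.4)]:
    A,B=f(a,v,z),f(b,v,z); M=(A+B)/2; print(A.round(1),B.round(1),M.round(1),'rel',((M-tcp)@X).round(1),((M-tcp)@Y).round(1))
g=lambda u,v,z:atz(C,(u+.5)/2.2-.5+200,(v+.5)/2.2-.5+60,z)
A,B=g(218,483,255.4),g(299,483,255.4); M=(A+B)/2;print('top',A.round(1),B.round(1),M.round(1),((M-tcp)@X).round(1),((M-tcp)@Y).round(1))
Cn=cal('wrist'); print((Cn[5]-C[5]).round(2)); print([read_state()['position'].round(2) for _ in range(3)])
E
python3 m4.py | sed -n '/---/,$p'
```

```text
---
[577.1  65.6 184.4] [563.4  67.4 184.4] [570.3  66.5 184.4] rel 15.5 0.4
[577.2  65.3 218.4] [563.4  67.2 218.4] [570.3  66.2 218.4] rel 15.7 0.3
top [577.5  70.  255.4] [564.3  71.8 255.4] [570.9  70.9 255.4] 11.0 0.4
[ 0.21  0.05 -0.03]
[array([572.8 ,  81.82, 234.43]), array([572.8 ,  81.82, 234.43]), array([572.8 ,  81.82, 234.43])]
```

Call:
drive_tool(
  increments=[
    [-1,[-0.001,-0.0187,0.05],0],
    [-1,[0,0,0.1],0],
    [-1,[0,0,0.1],0],
    [-1,[0,0,0.1],0],
    [-1,[0,0,0.07],0],
    [-1,[0,0,0.02],0],
    [-1,[0,0,0],0],
    [-1,[0,0,0],0],
    [-1,[0,0,0],0],
  ],
)

```text
clock: 7.85
position: [579.2, 81.7, 103.8]
ee_rot: [-0.66, 0.752, -0.0, 0.001]
contact_force: [0.1, 0.7, 0.3]
gripper_width: 13.7
```

Run:
```python
from h import *
s=read_state();print(s['clock'],s['position'],s['gripper_width'],s['contact_force'])
from scipy.spatial.transform import Rotation as R
print(R.from_quat(s['ee_rot']).as_matrix().round(3))
C=cal('wrist'); im=get_image('wrist'); save(im,'w5.png'); np.save('w5.npy',np.array(C,dtype=object),allow_pickle=True)
save(cv2.resize(im[100:320,250:450],None,fx=2.7,fy=2.7,interpolation=cv2.INTER_CUBIC),'c7.png')
```

```text
7.85 [579.19984487  81.72455493 103.78384964] 13.661687733064934 [0.06170705 0.6855868  0.26997932]
[[-0.13  -0.992  0.002]
 [-0.992  0.13   0.001]
 [-0.001 -0.002 -1.   ]]
```

View pics/w5.png

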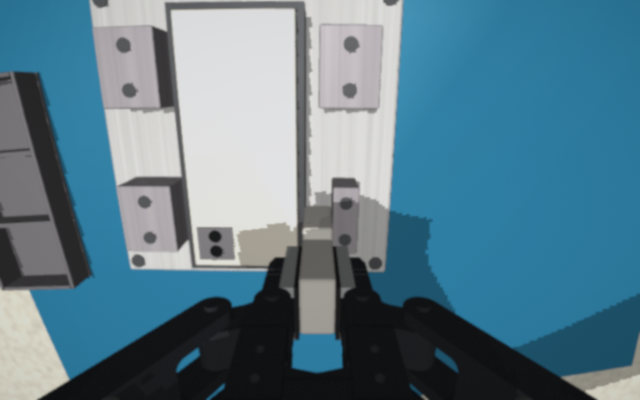

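View pics/c7.png

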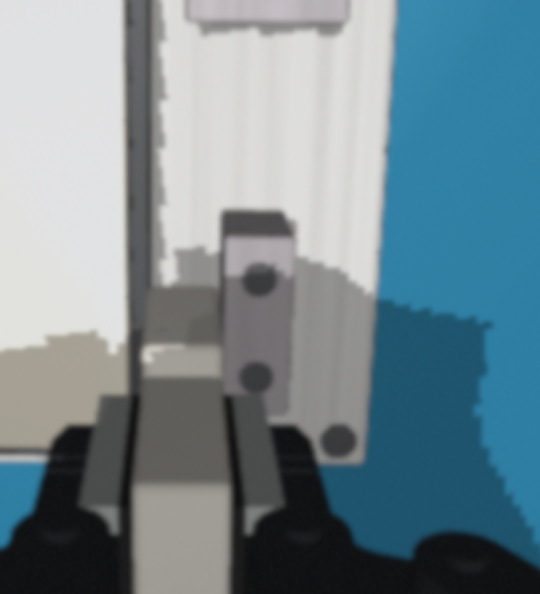

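Run:
```python
from h import *
import cv2
a=cv2.imread('pics/w5.png'); cv2.imwrite('pics/c8.png',cv2.resize(a[170:260,290:370],None,fx=6.5,fy=6.5,interpolation=cv2.INTER_CUBIC))
```

```text
(no output)
```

View pics/c8.png

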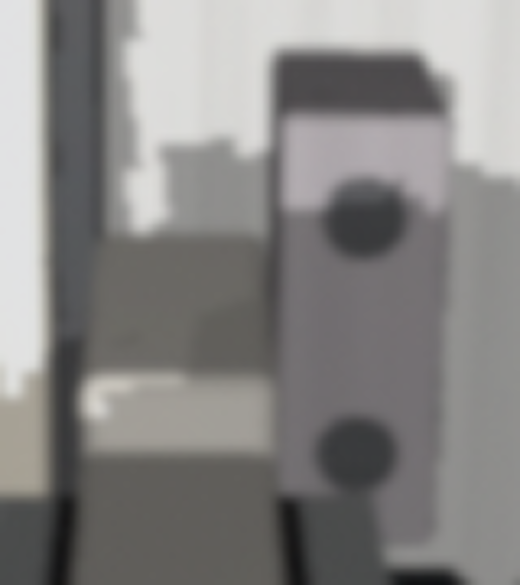

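Run:
```python
from h import *
C=np.load('w5.npy',allow_pickle=True)
print(-C[4].T@C[5])
f=lambda u,v,z:atz(C,(u+.5)/6.5-.5+290,(v+.5)/6.5-.5+170,z)
X=np.array([-.13,-.991,0]);Y=np.array([-.991,.13,0]);tcp=np.array([579.2,81.7,0])
for n,u,v,z in [('spL',98,240,54),('spR',264,240,54),('spLedgeL',82,375,88),('spLedgeR',275,375,88),('blkTL',283,112,34),('blkTR',447,112,34),('blkL',281,490,34),('blkR',432,544,34),('rim',103,200,34),('rim',103,60,34),('paneledge',48,60,37)]:
    p=f(u,v,z); print(n,p.round(1),((p-tcp)@X).round(1),((p-tcp)@Y).round(1))
```

```text
[568.67107703   5.90522066 236.53837518]
spL [583.8  65.9  54. ] 15.1 -6.6
spR [569.8  67.7  54. ] 15.1 7.5
spLedgeL [583.5  64.5  88. ] 16.5 -6.5
spLedgeR [570.   66.3  88. ] 16.5 7.1
blkTL [566.6  62.3  34. ] 20.9 9.9
blkTR [551.6  64.3  34. ] 20.8 25.1
blkL [571.3 100.4  34. ] -17.5 10.2
blkR [557.2 108.1  34. ] -23.3 25.2
rim [584.4  68.6  34. ] 12.3 -6.9
rim [582.5  55.2  34. ] 25.8 -6.7
paneledge [587.2  53.8  37. ] 26.6 -11.6
```

Call:
drive_tool(
  increments=[
    [-1,[0,0.0027,0],0],
    [-1,[0,0,0.02],0],
    [-1,[0,0,0.02],0],
    [-1,[0,0,0.02],0],
    [-1,[0,0,0.02],0],
    [-1,[0,0,0],0],
  ],
)

```text
clock: 8.65
position: [577.5, 81.5, 78.0]
ee_rot: [-0.66, 0.752, 0.0, -0.001]
contact_force: [0.1, 0.2, -0.5]
gripper_width: 12.9
```

Run:
```python
from h import *
s=read_state();print(s['clock'],s['position'],s['gripper_width'],s['contact_force'],s['wrist_torque'])
```

```text
8.65 [577.48050443  81.48033976  78.01433815] 12.930744378835897 [ 0.14278042  0.16498392 -0.49554467] [-0.00048081 -0.07671842 -0.01506915]
```

Call:
drive_tool(
  increments=[
    [-1,[0,0,0.015],0],
    [-1,[0,0,0.015],0],
    [-1,[0,0,0.015],0],
    [-1,[0,0,0],0],
    [-1,[0,0,0],0],
  ],
)

```text
clock: 9.28
position: [578.0, 81.7, 65.4]
ee_rot: [-0.66, 0.752, -0.0, 0.0]
contact_force: [0.6, -0.3, -1.0]
gripper_width: 13.1
```

Call:
drive_tool(
  increments=[
    [-1,[0,0,0.006],0],
    [-1,[0,0,0.004],0],
    [-1,[0,0,0],0],
    [-1,[0,0,0],0],
  ],
)

```text
clock: 9.78
position: [577.9, 81.7, 62.3]
ee_rot: [-0.66, 0.752, -0.0, -0.0]
contact_force: [1.0, 0.1, -1.4]
gripper_width: 13.2
```

Call:
drive_tool(
  increments=[
    [-1,[0,0,0.004],0],
    [-1,[0,0,0],0],
    [-1,[0,0,0],0],
  ],
)

```text
clock: 10.15
position: [578.1, 81.7, 61.6]
ee_rot: [-0.66, 0.751, -0.0, 0.0]
contact_force: [-2.2, -0.6, 4.8]
gripper_width: 13.0
```

Run:
```python
from h import *
s=read_state();print(s['clock'],s['position'],s['gripper_width'],s['contact_force'])
im=get_image('wrist'); save(im,'w6.png')
save(cv2.resize(get_image('scene')[180:280,270:390],None,fx=5,fy=5,interpolation=cv2.INTER_CUBIC),'s6.png')
```

```text
10.15 [578.07929415  81.70901875  61.63983289] 12.9743373298683 [-2.1657728  -0.55960079  4.7858099 ]
```

View pics/w6.png

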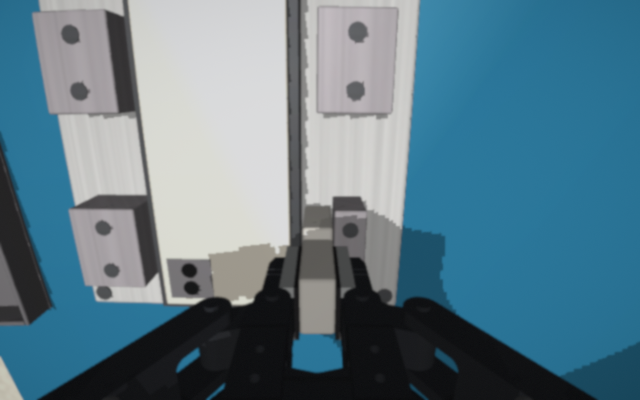

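View pics/s6.png

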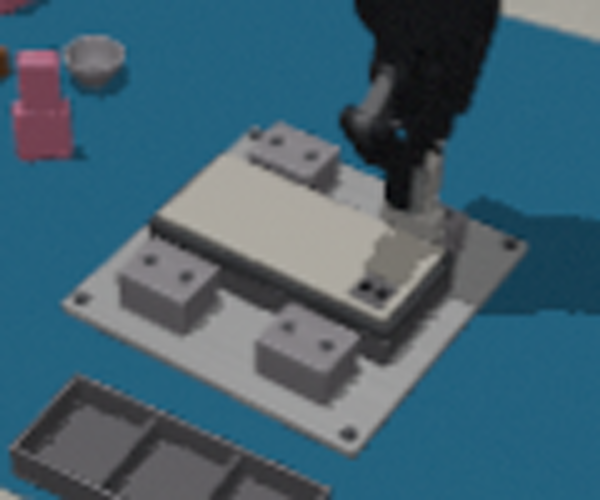

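The bed is reached: the force is +4.8 N at TCP z 61.6, which matches the grasp height. The views show the foot between the phone and the thin block. I release and rise.

Call:
drive_tool(
  increments=[
    [-0.3,[0,0,0],0],
    [-0.3,[0,0,0],0],
    [-0.1,[0,0,0],0],
    [-0.1,[0,0,0],0],
    [-0.1,[0,0,0],0],
    [-0.1,[0,0,-0.03],0],
    [-0.1,[0,0,-0.08],0],
    [-0.1,[0,0,-0.12],0],
    [-0.1,[0,0,-0.12],0],
    [-0.1,[0,0,-0.05],0],
    [-0.1,[0,0,0],0],
  ],
)

```text
clock: 11.62
position: [578.1, 81.8, 182.0]
ee_rot: [-0.66, 0.752, -0.0, 0.001]
contact_force: [0.9, -0.1, -0.4]
gripper_width: 38.4
```

Run:
```python
from h import *
s=read_state();print(s['clock'],s['position'],s['gripper_width'],s['contact_force'])
C=cal('wrist');np.save('w7.npy',np.array(C,dtype=object),allow_pickle=True)
im=get_image('wrist'); save(im,'w7.png')
save(cv2.resize(im[130:280,250:400],None,fx=4,fy=4,interpolation=cv2.INTER_CUBIC),'c9.png')
```

```text
11.625 [578.09725765  81.82647266 181.9884568 ] 38.42788963344849 [ 0.87730709 -0.14326065 -0.40683734]
```

View pics/w7.png

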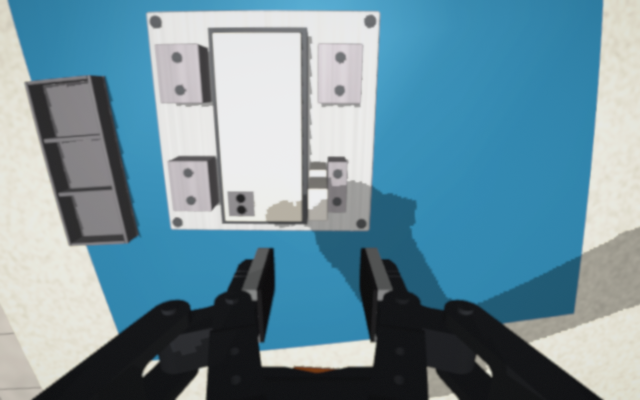

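View pics/c9.png

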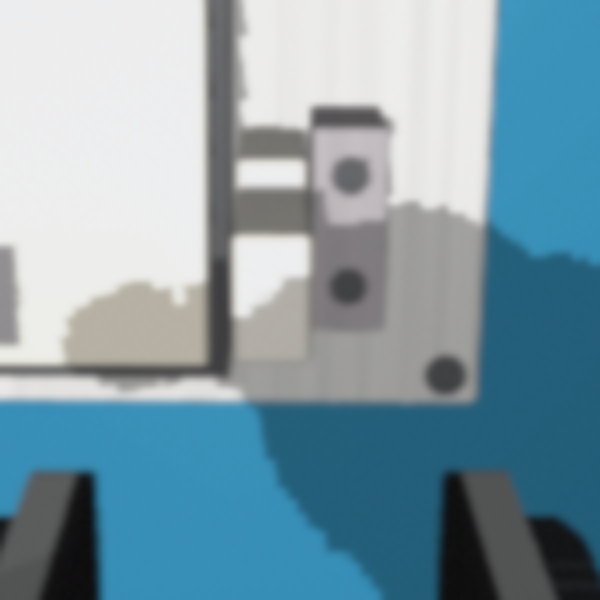

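Run:
```python
from h import *
C=np.load('w7.npy',allow_pickle=True)
Q=np.array([atz(C,(u+.5)/4-.5+250,(v+.5)/4-.5+130,83) for u,v in [(233,235),(309,235),(308,361),(231,361)]])
print(Q.round(1),Q.mean(0))
```

```text
[[582.7  69.4  83. ]
 [569.7  71.1  83. ]
 [572.7  94.2  83. ]
 [586.3  92.4  83. ]] [577.84973166  81.77660996  83.        ]
```

Call:
drive_tool(
  increments=[
    [-1,[0.07,-0.05,0],0],
    [-1,[0.07,-0.05,0],0],
    [-1,[0.074,-0.05,0],0],
    [-1,[0,0,0.1],0],
    [-1,[0,0,0.1],0],
    [-1,[0,0,0.1],0],
    [-1,[0,0,0.06],0],
    [-1,[0,0,0],0],
    [-1,[0,0,0],0],
  ],
)

```text
clock: 12.8
position: [614.2, 12.1, 72.8]
ee_rot: [-0.66, 0.751, 0.0, -0.0]
contact_force: [-0.2, 0.4, 1.3]
gripper_width: 0.2
```

Call:
drive_tool(
  increments=[
    [-1,[0,0,0.02],0],
    [-1,[0,0,0.02],0],
    [-1,[0,0,0.02],0],
    [-1,[0,0,0],0],
    [-1,[0,0,0],0],
  ],
)

```text
clock: 13.42
position: [614.3, 12.2, 55.2]
ee_rot: [-0.66, 0.752, -0.0, 0.0]
contact_force: [0.9, 0.5, -0.1]
gripper_width: -0.4
```

Call:
drive_tool(
  increments=[
    [-1,[0,0,0.007],0],
    [-1,[0,0,0.007],0],
    [-1,[0,0,0.007],0],
    [-1,[0,0,0],0],
    [-1,[0,0,0],0],
  ],
)

```text
clock: 14.05
position: [614.2, 12.1, 49.3]
ee_rot: [-0.66, 0.752, -0.0, 0.0]
contact_force: [-1.4, 0.6, 4.0]
gripper_width: -0.0
```

Call:
drive_tool(
  increments=[
    [-1,[0,0,0.005],0],
    [-1,[0,0,0.005],0],
    [-1,[0,0,0],0],
    [-1,[0,0,0],0],
  ],
)

```text
clock: 14.55
position: [614.2, 12.2, 46.5]
ee_rot: [-0.66, 0.751, -0.0, 0.0]
contact_force: [-2.9, 0.9, 6.5]
gripper_width: 0.3
```

Call:
drive_tool(
  increments=[
    [-1,[0,0,0.004],0],
    [-1,[0,0,0.003],0],
    [-1,[0,0,0],0],
    [-1,[0,0,0],0],
  ],
)

```text
clock: 15.05
position: [614.3, 12.2, 45.1]
ee_rot: [-0.66, 0.751, -0.0, 0.0]
contact_force: [-3.5, 0.6, 9.6]
gripper_width: -0.3
```

Call:
drive_tool(
  increments=[
    [-1,[0,0,0.003],0],
    [-1,[0,0,0],0],
    [-1,[0,0,0],0],
  ],
)

```text
clock: 15.42
position: [614.3, 12.2, 45.0]
ee_rot: [-0.66, 0.751, -0.0, 0.0]
contact_force: [-5.3, 1.2, 13.7]
gripper_width: 0.2
```

Call:
drive_tool(
  increments=[
    [-1,[0,0,0.003],0],
    [-1,[0,0,0],0],
    [-1,[0,0,0],0],
  ],
)

```text
clock: 15.8
position: [614.3, 12.2, 45.0]
ee_rot: [-0.66, 0.751, -0.001, 0.0]
contact_force: [-7.3, 0.8, 17.7]
gripper_width: 0.1
```

Run:
```python
from h import *
s=read_state();print(s['clock'],s['position'],s['gripper_width'],s['contact_force'])
im=get_image('wrist'); save(im,'w8.png')
save(cv2.resize(get_image('scene')[180:280,270:390],None,fx=5,fy=5,interpolation=cv2.INTER_CUBIC),'s8.png')
for i in range(3): get_image('top'); print(read_state()['contact_force'])
```

```text
15.8 [614.31772884  12.16069856  44.96686861] 0.08296105873871791 [-7.2590035   0.83372348 17.65326275]
[-7.18863393  0.61169729 17.46946767]
[-6.62656104  0.62467755 17.80243049]
[-6.97974789  1.6080022  18.25336149]
```

View pics/w8.png

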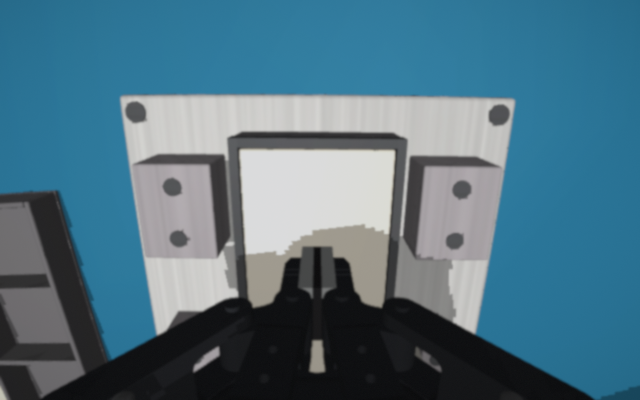

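View pics/s8.png

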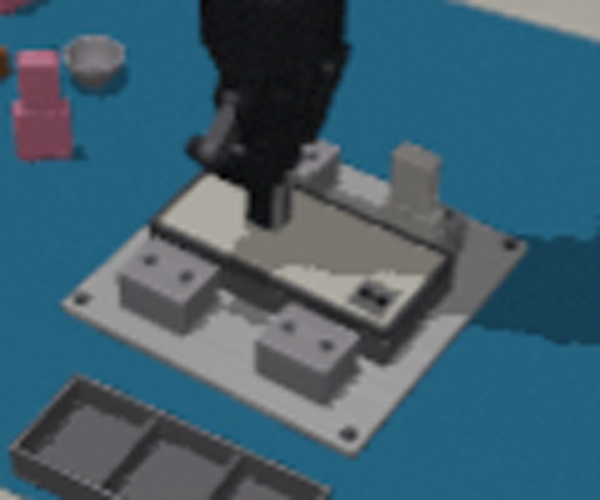

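The shut fingertips press the panel at (315,270) in the wrist view. The panel lies level with its rim, and the spacer stands clear of the gripper. TCP z stays at 45.0 while the force rises to a steady 18 N, so the panel is on its hard stop. I hand the job in.

```bash
python3 -c "
from bench import *
print(job_done())"
```

```text
the job is handed in; nothing more can be done
None
```

The white spacer is standing in the wide gap beside the thin block and has been let go. The panel is still held down on its stop with shut fingertips, and the job was handed in at about 16 s.

- **Spacer:** it touched the bed at TCP z 61.6 mm with about 5 N, which matches the 61.8 mm height at which it was grasped. After release its top centre measured (577.8, 81.8), against the planned gap middle of (578.1, 82.7). It looked upright and square.
- **Panel:** TCP z stayed at 45.0 mm, which puts the fingertips at 34 mm, level with the rim. The force rose from 13.7 to about 18 N over the last millimetre, so the panel is on its hard stop and well under 45 N. There is also a steady sideways reading of about 7 N.
- **Bystanders:** none was touched as far as the pictures show, but I did not measure their positions again at the end.
- **Disagreement:** the top camera placed the jig about 2 mm away from where the wrist camera did. I used the wrist camera's values, and the spacer went down into the gap with no more than about 1.7 N on the tool before it touched the bed.

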